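# Aim the pop-up thermometer at the mug and hold it up at its second stop

## Task

While the infrared thermometer is still down on its stand, take its grey head and turn it until its black nose points at the green mug, keeping it steady there for a second. Then press the red button so that the stem springs up to its first stop, take the head again and pull it straight up to its second stop, as far as it goes. Finish while holding the head up there, still pointing at the mug and with the button released (let go and it would sink back); leave the mug and the red-lidded jar where they stand.

Things in the scene. Friction and masses are not known exactly. Their poses are not given: they have to be found in the camera images.
- stand: White box 164 long, 64 wide, 60 high on a thin black foot, fixed to the worktop. Origin on the worktop under the stem's axis; the box spans -125 to +39 along its own x. The red button stands on its -x end (towards the robot), 98 from the stem axis. A black collar round the stem, 44 wide at its foot, 30 above, reaches 90 above the worktop.
- release_top (a point): Centre of the top of the round red push button (26 across, in a black ring 42 across) on the stand, 82 above the worktop. Pressed straight down it takes 5 N; it springs back.
- release (a joint): Travel of the red button in m: 0 up, 0.006 fully down. The catch of the stem lets go when it is down by about 0.004.
- stem (a joint): How far the steel stem (18 thick) is drawn out, m. 0: down and caught. Once the button is pressed it springs up by itself to about 0.028, the first stop. 0.070: second stop, a hard end. Between the two a spring pulls back with up to 5 N; let go, it sinks to the first stop. At the second stop a green band on the stem shows fully above the collar.
- head: Grey block on the stem, 64 long (its x, -30 to +34), 36 wide (its y) and 44 high (4 to 48 above the origin). Origin on the stem axis at the underside, 91 above the worktop when down. x points out of the face with the black conical nose, which looks obliquely down and reaches to +50; z up. It turns about z against slight friction (0.04 N m), and stays where left.
- mug: Green mug, 86 across and 96 high with a handle, standing loose on the worktop. Origin on the worktop, 16 off the axis of the cup towards the handle.
- mug_mouth (a point): Centre of the mouth of the green mug, on the axis of the cup, 90 above the worktop: what the nose has to point at, seen from above.
- jar: Jar with a red lid, 73 across and 83 high, standing loose on the worktop, origin centre of its underside. It is not the target; leave it alone.
- head_grip (a point): Point inside the grey head on its turning axis, 26 above its underside, midway between its flat sides (36 apart, to be gripped across the head's y). The head can turn 2.2 rad either way from facing the button end of the stand.

How it is judged:
By the outcome, as a careful person would: the job done as asked, in the order asked, and still so for the second after the job is handed in, while the arm keeps its last pose, push and grip.
It also fails if it takes over 64 s, if anything falls off the work surface, if the arm or the gripper's body presses on something with over 40 N, if the wrist force passes 120 N, or if a joint passes its speed limit or range.

## Robot

A 6-joint arm with a two-finger parallel gripper is mounted at the origin on the work surface; the furniture and walls round the work are solid. World frame = base frame: x ahead of the robot, y to its left, z up, the work surface at z = 0. Lengths are in mm, angles in rad, forces in N, time in s.
With the tool pointing down it reaches from about 300 to 875 mm from the base axis. Payload 4.2 kg.
Tool frame: the origin (TCP) lies on the centre line of the jaws, within the pads' length; the fingertips stand 22 mm ahead of it and the grasp point (between the pads) lies 3 mm ahead of it; z points along the fingers, y is the line along which they close (so a half turn about z gives the same grasp; the last joint's range is limited). The gripper opens to 85 mm and grips with 20 to 120 N. Pads are 22 mm wide; open, the fingers measure 114 mm over their backs; the gripper's body (76 mm by 85 mm) begins 54 mm behind the grasp point. The pads swing forward as they close: fully open they stand 13 mm farther back than shut.
Start: joints at [-1.255, 0.32, 1.565, -0, 1.257, -0.02], TCP at [189.48, -542.9, 214.638] pointing down, gripper open.
Joint ranges: [-3.11, 3.11], [-0.84, 2.01], [0.21, 2.61], [-1.34, 4.49], [0.05, 2.63], [-2.56, 2.56]. Speed limits (rad/s): [2.57, 2.57, 3.14, 3.14, 3.14, 3.14].

## Interface

Orientations are given as [roll, pitch, yaw] about the fixed x, y, z axes, in that order (R = Rz(yaw) Ry(pitch) Rx(roll)).
In Python, from rig import bot gives the robot as it stands.
- The arm moves only by the shell command python3 -m creep 'ROWS' [FORCE]. ROWS is a JSON object of lists of equal length, an entry for each row: "fingers": the opening, from -1 (shut) to 1 (fully open); "travel": the shift along the tool's x, y, z in mm, a list of three; "dr": the turn, a rotation vector about the tool's x, y, z in rad, a list of three. A call has 1 to 20 rows; each row is the pose to reach, as a shift and turn from the pose commanded when the call began, along the tool's axes at that moment; what a row does not reach only later rows make up. A row lasts 1/12 s, in which the tool goes at most 41.7 mm and 7.16 degrees, less where a joint would pass 70% of its speed; a pose out of reach is approached as far as the arm can. A call with a gripper value outside its range is refused whole. The fingers move at their own pace and stop on an object; FORCE is the grip in N (left out, the last holds). Time passes only in rows, so rows that repeat a pose let the fingers close. It gives the time, the measured TCP pose, the force, the opening and the grip force at its end, in the units of the state.
- bot.get_obs(): the state, without advancing time (a new reading comes with each control period).
- bot.camera(name): name is "side" or "top"; returns the picture (420x560x3 uint8, red, green, blue); there is no depth.
- bot.camera_model(name): a dict with "intrinsics" (3x3 intrinsics, pixels), "dist_coeffs" ([k1, k2, p1, p2, k3] as OpenCV has them; the pictures are not rectified), "world_from_camera" (4x4, takes a point from camera to world coordinates). Camera axes: x right, y down, z forward; pixel columns grow to the right and rows downward; lengths in mm; the calibration is good to about 2 mm. A picture is of the moment at which its call begins. camera_model takes no time and is no camera call.
- bot.sign_off(): hands the job in; it is judged then, once.
The state is a dict: "time_s": time; "q": joint angles; "joint_velocities": joint speeds; "joint_efforts": joint torques, N m; "tcp_pos": TCP position; "eef_rot": TCP orientation; "contact_force": force on the tool from outside, world axes, zero at the start; "moment": the same for the moment, N m; "width": finger opening in mm; "grip_force": force on a finger pad.
Only numpy, scipy, OpenCV 4.12 (cv2) and the standard library are available. Lean on these libraries where they do the work, as an engineer would, in place of code of your own. Each camera call takes 0.05 s, during which the arm holds its last target. There are 200 camera calls.

## Working session

There is one attempt and no reset: what is moved stays moved. The work goes in short steps, Python scripts to look and compute and a shell command to move; the robot and the scene stay as the last step left them, time stands still between calls to the robot, and variables do not carry over. Pictures are saved under pics/ and viewed, at most 11 in all, crops included, and the job is handed in when it is done.

```bash
mkdir -p pics
python3 - <<'E'
from rig import bot
import cv2
for n in("top","side"):
    cv2.imwrite(f"pics/{n}0.png",bot.camera(n)[:,:,::-1])
    m=bot.camera_model(n);print(n,m)
print(bot.get_obs())
E
```

```text
top {'intrinsics': array([[390.11532735,   0.        , 283.26542412],
       [  0.        , 390.11532735, 210.10213223],
       [  0.        ,   0.        ,   1.        ]]), 'dist_coeffs': array([-0.02225218,  0.        ,  0.        ,  0.        ,  0.        ]), 'world_from_camera': array([[-1.86495645e-02, -9.97175447e-01,  7.27552157e-02,
         4.06503217e+02],
       [-9.99694151e-01,  1.74155768e-02, -1.75585341e-02,
         6.44940281e+00],
       [ 1.62418651e-02, -7.30604226e-02, -9.97195255e-01,
         9.33052577e+02],
       [ 0.00000000e+00,  0.00000000e+00,  0.00000000e+00,
         1.00000000e+00]])}
side {'intrinsics': array([[493.5817121 ,   0.        , 293.25620668],
       [  0.        , 493.5817121 , 214.46192822],
       [  0.        ,   0.        ,   1.        ]]), 'dist_coeffs': array([-0.04536933,  0.        ,  0.        ,  0.        ,  0.        ]), 'world_from_camera': array([[-9.99708642e-01, -2.41371419e-02,  1.72354234e-04,
         4.66413624e+02],
       [-1.27239468e-02,  5.20903917e-01, -8.53520481e-01,
         1.12643875e+03],
       [ 2.05117649
[... 166 characters left out ...]
1, 'q': array([-1.25501728e+00,  3.20217351e-01,  1.56554811e+00,  2.43799449e-05,
        1.25739455e+00, -1.99831330e-02]), 'joint_velocities': array([ 2.47079163e-03, -1.47361062e-03, -2.82561858e-03, -1.36989561e-04,
        2.03010390e-05, -1.67507375e-03]), 'joint_efforts': array([ 5.63950107e-04, -4.16405368e+01, -2.34702623e+01,  1.95741228e-05,
        4.95479224e-03, -2.36155373e-06]), 'tcp_pos': array([ 189.33423943, -542.4599503 ,  213.87591626]), 'eef_rot': array([-3.14002607e+00, -5.44946230e-05,  3.35754607e-01]), 'contact_force': array([0.54713827, 0.38238443, 0.14401334]), 'moment': array([ 0.05966817, -0.02238292, -0.00074251]), 'grip_force': 0.0, 'width': 85.5008285030431}
```

View pics/top0.png

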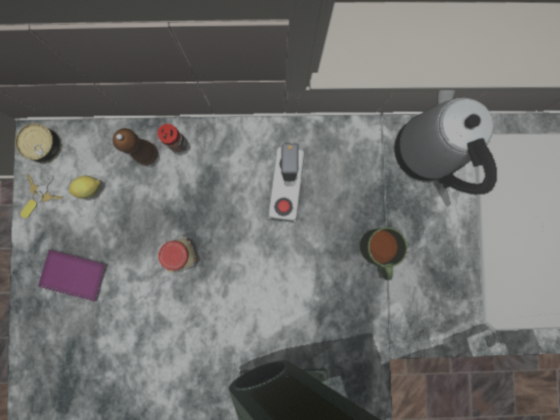

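View pics/side0.png

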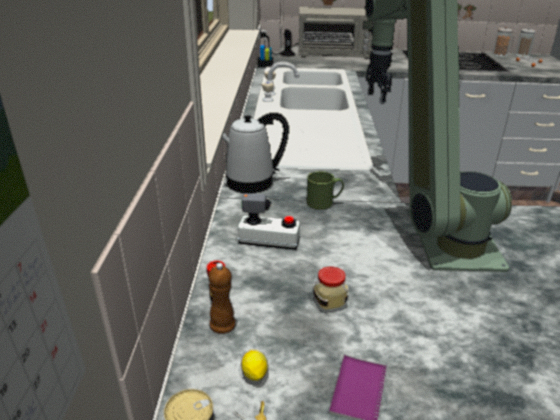

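The top view shows the button near (284,206), the grey head near (290,160) with its nose towards the button, the mug mouth near (383,246) and the jar near (174,255). The side view agrees. Next I measure them.

```bash
cat > h.py <<'E'
import numpy as np,cv2
from rig import bot
def ray(n,uv):
    m=bot.camera_model(n);T=m["world_from_camera"]
    p=cv2.undistortPoints(np.array(uv,float).reshape(-1,1,2),m["intrinsics"],m["dist_coeffs"]).reshape(-1,2)
    d=np.c_[p,np.ones(len(p))]@T[:3,:3].T
    return T[:3,3],d
def onz(n,uv,z):
    o,d=ray(n,uv);return (o+d*((z-o[2])/d[:,2])[:,None])[:,:2]
def proj(n,P):
    m=bot.camera_model(n);T=np.linalg.inv(m["world_from_camera"])
    return cv2.projectPoints(np.array(P,float).reshape(-1,1,3),cv2.Rodrigues(T[:3,:3])[0],T[:3,3],m["intrinsics"],m["dist_coeffs"])[0].reshape(-1,2)
def blob(mask,box):
    x0,y0,x1,y1=box;m=np.zeros(mask.shape,np.uint8);m[y0:y1,x0:x1]=mask[y0:y1,x0:x1]
    c,_=cv2.findContours(m,cv2.RETR_EXTERNAL,cv2.CHAIN_APPROX_NONE)
    return max(c,key=cv2.contourArea)
E
python3 - <<'E'
from h import *
t=cv2.imread("pics/top0.png");s=cv2.imread("pics/side0.png")
def red(i):
    b,g,r=[i[:,:,k].astype(int) for k in range(3)];return ((r>110)&(r>1.8*g)&(r>1.8*b)).astype(np.uint8)
def cen(c):M=cv2.moments(c);return M['m10']/M['m00'],M['m01']/M['m00']
c=blob(red(t),(265,190,305,222));print("button top",cen(c),cv2.minAreaRect(c),onz("top",cen(c),81))
c=blob(red(s),(270,205,305,235));print("button side",cen(c),cv2.boundingRect(c),onz("side",cen(c),80))
# white box top
g=t.min(2)
hsv=cv2.cvtColor(t,cv2.COLOR_BGR2HSV)
w=((g>165)).astype(np.uint8);c=blob(w,(262,140,312,226));r=cv2.minAreaRect(c)
bp=cv2.boxPoints(r);W=onz("top",bp,60);print("box",r,W.round(1).tolist(),[np.linalg.norm(W[i]-W[i-1]).round(1) for i in range(4)],W.mean(0))
# mug : green
m=((hsv[:,:,0]>30)&(hsv[:,:,0]<85)&(hsv[:,:,1]>60)).astype(np.uint8)
c=blob(m,(355,215,415,290));print("mug green",cv2.boundingRect(c),cv2.minEnclosingCircle(c))
# coffee/brown inside
b=((hsv[:,:,0]<14)&(hsv[:,:,1]>110)).astype(np.uint8)
c=blob(b,(355,215,415,290));e=cv2.fitEllipse(c);print("coffee",e)
cv2.imwrite("pics/crop.png",np.hstack([cv2.resize(t[135:225,255:325],None,fx=5.5,fy=5.5,interpolation=2),cv2.resize(t[215:305,350:420],None,fx=5.5,fy=5.5,interpolation=2)]))
E
```

```text
button top (283.17886178861784, 205.8841463414634) ((283.0, 206.0), (10.0, 10.0), 90.0) [[477.94107476  -8.53664556]]
button side (288.5, 218.78861788617883) (284, 216, 10, 7) [[479.23399703  -7.83013395]]
box ((285.7923278808594, 183.6615447998047), (25.55115509033203, 67.102783203125), 7.125016689300537) [[458.9, 23.4], [610.0, 2.1], [601.9, -55.4], [450.8, -33.3]] [np.float64(57.3), np.float64(152.6), np.float64(58.0), np.float64(152.7)] [530.41659319 -15.81983891]
mug green (390, 268, 1, 1) ((390.0, 268.0), 9.999999747378752e-05)
coffee ((383.136474609375, 246.35462951660156), (25.609594345092773, 30.711347579956055), 179.5402069091797)
```

View pics/crop.png

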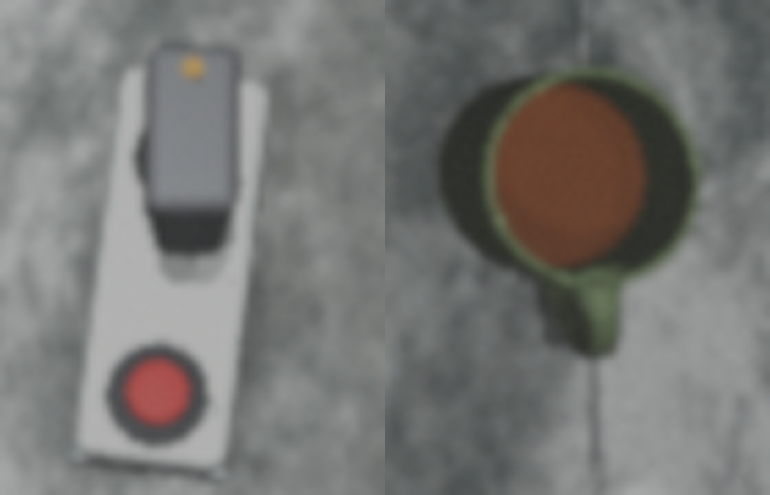

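The crop shows the head's top face with rear mid (196,47) and front mid (192,208). The mug rim spans x 488–696 and y 70–285, with the handle towards the robot.

Run:
```python
from h import *
f=lambda x,y,ox,oy,px:(ox+(x-px)/5.5-.4,oy+y/5.5-.4)
h=onz("top",[f(*p,255,135,0) for p in [(152,46),(240,50),(235,208),(150,208)]],139);print(h,np.linalg.norm(h-np.roll(h,1,0),axis=1))
d=h[2:].mean(0)-h[:2].mean(0);print("head mid",h.mean(0),"yaw",np.degrees(np.arctan2(d[1],d[0])))
m=onz("top",[f(*p,350,215,385) for p in [(592,177),(488,177),(696,177),(592,70),(592,285)]],96);print(m)
B=np.array([478.5,-8.3]);a=np.radians(-8.0);S=B+98*np.array([np.cos(a),np.sin(a)])
print("stem",S);v=m[0]-S;print("dir to mug deg",np.degrees(np.arctan2(v[1],v[0])),np.linalg.norm(v))
# side check of mug
s=cv2.imread("pics/side0.png");hsv=cv2.cvtColor(s,cv2.COLOR_BGR2HSV)
k=((hsv[:,:,0]>30)&(hsv[:,:,0]<90)&(hsv[:,:,1]>60)).astype(np.uint8);c=blob(k,(300,165,350,212));print(cv2.boundingRect(c))
print("proj mug mouth side",proj("side",[*m[0],96]),"stem top",proj("top",[*S,139]),proj("side",[*S,139]))
```

```text
[[603.69926175  -8.00090629]
 [601.68959237 -41.08703185]
 [541.6575639  -37.91263038]
 [542.16007937  -6.11787243]] [61.56798506 33.14710358 60.11589862 31.79872883]
head mid [572.30162434 -23.27961024] yaw 177.61783475555228
[[ 384.6097384  -230.35232553]
 [ 385.42773169 -189.45960659]
 [ 383.78064911 -271.38075419]
 [ 426.39875023 -231.91653575]
 [ 342.71140478 -228.80941354]]
stem [575.54627074 -21.93896389]
dir to mug deg -132.49415227127903 282.6533012208656
(307, 171, 35, 38)
proj mug mouth side [[320.84670977 176.89625624]] stem top [[289.24106977 156.28532454]] [[252.89877495 196.37353264]]
```

```bash
cat >> h.py <<'E'
from scipy.spatial.transform import Rotation as Ro
def plan(P,yawdeg):
    o=bot.get_obs();R=Ro.from_euler('xyz',o['eef_rot'])
    t=R.inv().apply(np.array(P)-o['tcp_pos'])
    r=(R.inv()*Ro.from_euler('xyz',[np.pi,0,np.radians(yawdeg)])).as_rotvec()
    print("travel",t.round(1).tolist(),"dr",r.round(3).tolist(),"t",o['time_s'])
E
python3 -c "
from h import *
plan([380,-100,214],-2.4);plan([574.8,-22.5,200],-2.4)"
```

```text
travel [325.8, -354.9, 0.4] dr [-0.002, 0.0, 0.378] t 0.1
travel [535.3, -363.9, 14.5] dr [-0.002, 0.0, 0.378] t 0.1
```

```bash
python3 -m creep '{"fingers":[1,1,1,1,1,1,1,1,1,1,1,1,1,1,1,1,1,1,1,1],"travel":[[25,-27,0],[50,-55,0],[75,-82,0],[100,-109,0],[125,-136,0],[150,-164,0],[175,-191,0],[200,-218,0],[225,-245,0],[250,-273,0],[275,-300,0],[300,-327,0],[326,-355,0],[360,-357,2],[395,-358,5],[430,-360,7],[465,-361,10],[500,-362,12],[535.3,-363.9,14.5],[535.3,-363.9,14.5]],"dr":[[0,0,0.03],[0,0,0.06],[0,0,0.09],[0,0,0.12],[0,0,0.15],[0,0,0.18],[0,0,0.21],[0,0,0.24],[0,0,0.27],[0,0,0.3],[0,0,0.33],[0,0,0.36],[0,0,0.378],[0,0,0.378],[0,0,0.378],[0,0,0.378],[0,0,0.378],[0,0,0.378],[0,0,0.378],[0,0,0.378]]}' && python3 -c "
from h import *
plan([574.8,-22.5,120],-2.4);cv2.imwrite('pics/s1.png',bot.camera('side')[130:260,200:340,::-1].repeat(4,0).repeat(4,1))"
```

```text
time_s: 1.77
tcp_pos: [579.9, -20.6, 198.2]
eef_rot: [-3.14, -0.002, -0.04]
contact_force: [0.4, 0.0, 1.1]
width: 84.8
grip_force: 0.0
travel [-5.2, 2.2, 78.1] dr [-0.001, -0.002, 0.002] t 1.7667
```

View pics/s1.png

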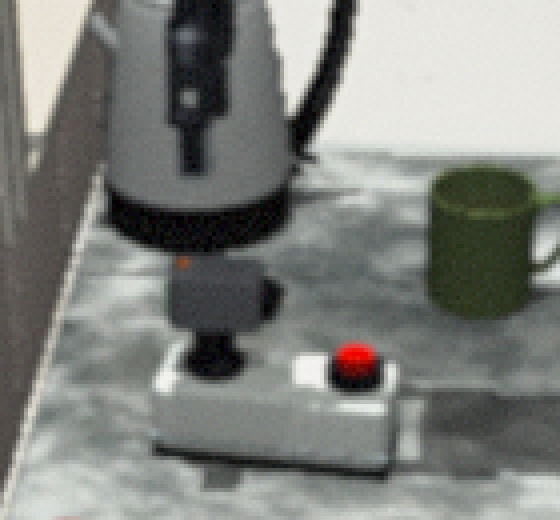

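The side view shows the open finger above the head, with the head in front of the kettle in the image. Let the arm settle and read again.

```bash
python3 -m creep '{"fingers":[1,1,1],"travel":[[0,0,0],[0,0,0],[0,0,0]],"dr":[[0,0,0],[0,0,0],[0,0,0]]}' && python3 -c "
from h import *
plan([574.8,-22.5,120],-2.4)"
```

```text
time_s: 2.07
tcp_pos: [573.9, -23.4, 200.4]
eef_rot: [3.141, 0.0, -0.043]
contact_force: [0.2, 0.2, 0.1]
width: 85.7
grip_force: 0.0
travel [0.9, -1.0, 80.4] dr [0.0, 0.0, -0.001] t 2.0667
```

```bash
python3 -m creep '{"fingers":[0.6,0.6,0.6,0.6,0.6,0.6,0.6,0.6],"travel":[[0.9,-1,15],[0.9,-1,32],[0.9,-1,48],[0.9,-1,64],[0.9,-1,76],[0.9,-1,80.4],[0.9,-1,80.4],[0.9,-1,80.4]],"dr":[[0,0,0],[0,0,0],[0,0,0],[0,0,0],[0,0,0],[0,0,0],[0,0,0],[0,0,0]]}' && python3 -m creep '{"fingers":[-0.1,-0.2,-0.4,-0.4,-0.4,-0.4,-0.4,-0.4],"travel":[[0,0,0],[0,0,0],[0,0,0],[0,0,0],[0,0,0],[0,0,0],[0,0,0],[0,0,0]],"dr":[[0,0,0],[0,0,0],[0,0,0],[0,0,0],[0,0,0],[0,0,0],[0,0,0],[0,0,0]]}' 25
```

```text
time_s: 2.73
tcp_pos: [575.9, -22.3, 120.5]
eef_rot: [3.141, -0.001, -0.043]
contact_force: [0.6, -0.4, -0.2]
width: 68.2
grip_force: 0.0
time_s: 3.4
tcp_pos: [576.5, -22.3, 120.6]
eef_rot: [3.141, -0.002, -0.042]
contact_force: [-1.4, -1.5, 5.6]
width: 33.9
grip_force: 25.4
```

```bash
python3 -m creep '{"fingers":[-0.4,-0.4,-0.4,-0.4,-0.4,-0.4,-0.4,-0.4,-0.4,-0.4,-0.4,-0.4,-0.4,-0.4,-0.4,-0.4,-0.4,-0.4,-0.4,-0.4],"travel":[[0,0,0],[0,0,0],[0,0,0],[0,0,0],[0,0,0],[0,0,0],[0,0,0],[0,0,0],[0,0,0],[0,0,0],[0,0,0],[0,0,0],[0,0,0],[0,0,0],[0,0,0],[0,0,0],[0,0,0],[0,0,0],[0,0,0],[0,0,0]],"dr":[[0,0,-0.03],[0,0,-0.08],[0,0,-0.13],[0,0,-0.19],[0,0,-0.25],[0,0,-0.31],[0,0,-0.37],[0,0,-0.43],[0,0,-0.49],[0,0,-0.55],[0,0,-0.61],[0,0,-0.67],[0,0,-0.73],[0,0,-0.78],[0,0,-0.82],[0,0,-0.85],[0,0,-0.871],[0,0,-0.871],[0,0,-0.871],[0,0,-0.871]]}'
python3 - <<'E'
from h import *
plan([575.5,-22.3,120.5],47.5)
cv2.imwrite('pics/t2.png',cv2.resize(bot.camera('top')[120:270,250:420,::-1],None,fx=4,fy=4,interpolation=2))
E
```

```text
time_s: 5.07
tcp_pos: [576.5, -22.4, 120.6]
eef_rot: [3.14, -0.001, 0.829]
contact_force: [-0.7, -2.9, 6.2]
width: 33.6
grip_force: 25.4
travel [-0.6, -0.9, 0.1] dr [0.002, -0.001, -0.0] t 5.0667
```

View pics/t2.png

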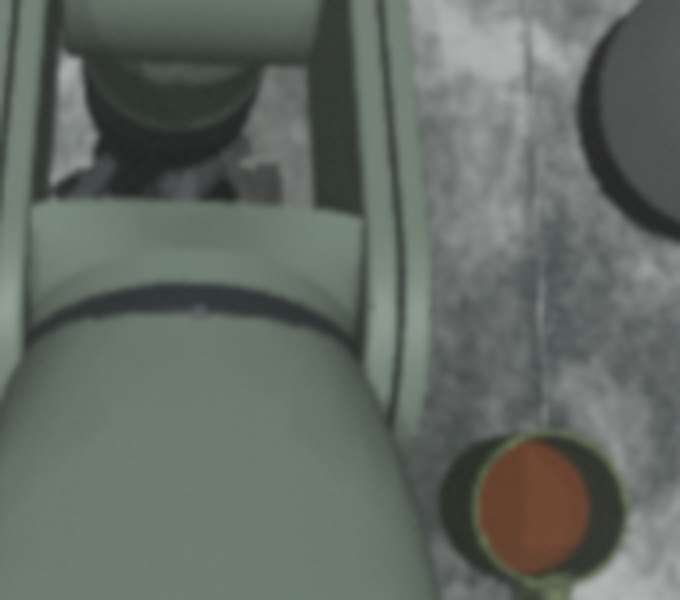

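The arm hides the head from above, and the mug stands unmoved. Now I hold for over a second, then open and rise.

```bash
python3 -m creep '{"fingers":[-0.4,-0.4,-0.4,-0.4,-0.4,-0.4,-0.4,-0.4,-0.4,-0.4,-0.4,-0.4,-0.4,-0.4,-0.4,-0.4],"travel":[[0,0,0],[0,0,0],[0,0,0],[0,0,0],[0,0,0],[0,0,0],[0,0,0],[0,0,0],[0,0,0],[0,0,0],[0,0,0],[0,0,0],[0,0,0],[0,0,0],[0,0,0],[0,0,0]],"dr":[[0,0,0],[0,0,0],[0,0,0],[0,0,0],[0,0,0],[0,0,0],[0,0,0],[0,0,0],[0,0,0],[0,0,0],[0,0,0],[0,0,0],[0,0,0],[0,0,0],[0,0,0],[0,0,0]]}' && python3 -m creep '{"fingers":[0.2,0.6,0.6,0.6,0.6,0.6,0.6,0.6,0.6,0.6,0.6,0.6],"travel":[[0,0,0],[0,0,0],[0,0,0],[0,0,0],[0,0,0],[0,0,-15],[0,0,-35],[0,0,-60],[0,0,-80],[0,0,-90],[0,0,-90],[0,0,-90]],"dr":[[0,0,0],[0,0,0],[0,0,0],[0,0,0],[0,0,0],[0,0,0],[0,0,0],[0,0,0],[0,0,0],[0,0,0],[0,0,0],[0,0,0]]}' && python3 -c "
from h import *
plan([476,-8.3,210],-8);plan([476,-8.3,125],-8);plan([350,0,210],-8)"
```

```text
time_s: 6.45
tcp_pos: [576.5, -22.5, 120.6]
eef_rot: [3.14, -0.001, 0.829]
contact_force: [-2.3, -1.8, 5.1]
width: 33.5
grip_force: 25.4
time_s: 7.45
tcp_pos: [575.7, -21.9, 209.3]
eef_rot: [-3.141, 0.0, 0.829]
contact_force: [0.1, 0.1, -0.6]
width: 68.3
grip_force: 0.0
travel [-57.3, -82.7, -0.7] dr [-0.0, 0.0, 0.968] t 7.45
travel [-57.3, -82.7, 84.3] dr [-0.0, 0.0, 0.968] t 7.45
travel [-136.3, -181.2, -0.6] dr [-0.0, 0.0, 0.968] t 7.45
```

```bash
python3 -m creep '{"fingers":[0,-0.5,-1,-1,-1,-1,-1,-1,-1,-1,-1,-1,-1],"travel":[[-12,-16,0],[-25,-33,0],[-39,-52,0],[-53,-71,0],[-67,-90,0],[-82,-110,0],[-97,-130,0],[-111,-149,0],[-123,-164,0],[-131,-175,0],[-136,-181,0],[-136,-181,0],[-136,-181,0]],"dr":[[0,0,0.08],[0,0,0.17],[0,0,0.26],[0,0,0.35],[0,0,0.45],[0,0,0.55],[0,0,0.65],[0,0,0.75],[0,0,0.85],[0,0,0.93],[0,0,0.968],[0,0,0.968],[0,0,0.968]]}'
python3 - <<'E'
from h import *
t=bot.camera('top')[:,:,::-1];s=bot.camera('side')[:,:,::-1]
cv2.imwrite('pics/top3.png',t)
cv2.imwrite('pics/c3.png',np.hstack([cv2.resize(t[130:230,250:330],(400,500),interpolation=2),cv2.resize(s[160:260,230:310],(400,500),interpolation=2)]))
plan([476,-8.3,110],-8)
E
```

```text
time_s: 8.53
tcp_pos: [350.0, 0.1, 208.7]
eef_rot: [3.141, 0.002, -0.138]
contact_force: [0.2, 0.0, -0.5]
width: -0.1
grip_force: 0.0
travel [125.1, -9.0, 99.0] dr [0.0, 0.001, 0.001] t 8.6333
```

View pics/c3.png

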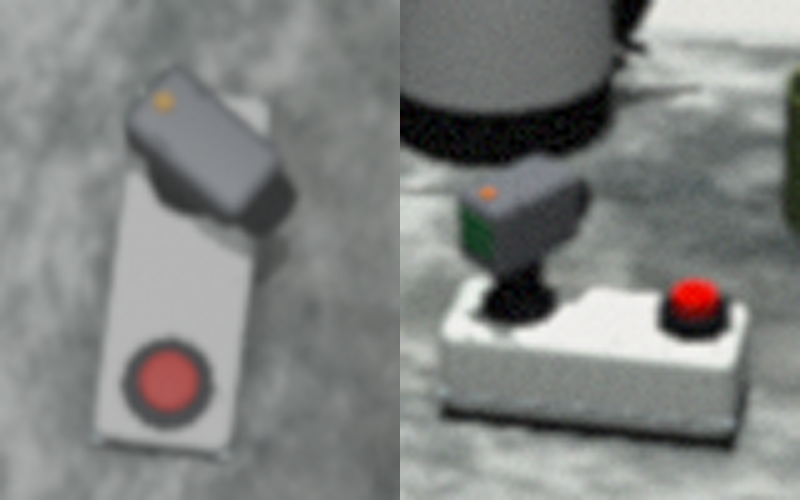

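The head is turned towards the lower right (the mug), with its top-face right edge roughly (182,68)–(278,155). I check the angle numerically with the top-face mask.

Run:
```python
from h import *
t=cv2.imread('pics/top3.png');print(t[160:162,290:294].tolist(),t[153,292])
for lo in (100,106,112):
    b=t.astype(int);m=((b[:,:,0]-b[:,:,2]>5)&(b[:,:,1]>lo-15)).astype(np.uint8)
    try:
        c=blob(m,(270,138,312,182));r=cv2.minAreaRect(c);W=onz("top",cv2.boxPoints(r),139)
        e=[W[i]-W[i-1] for i in range(4)];print(lo,r,W.mean(0),[(np.linalg.norm(x).round(1),np.degrees(np.arctan2(x[1],x[0])).round(1)) for x in e])
        M=cv2.moments(c);a=.5*np.arctan2(2*M['mu11'],M['mu20']-M['mu02']);ce=np.array([M['m10'],M['m01']])/M['m00']
        P=onz("top",[ce,ce+10*np.array([np.cos(a),np.sin(a)])],139);d=P[1]-P[0];print("moments",P[0],np.degrees(np.arctan2(d[1],d[0])))
    except Exception as x:print(x)
```

```text
[[[142, 139, 135], [141, 138, 134], [142, 138, 134], [141, 138, 134]], [[143, 140, 136], [142, 138, 135], [142, 138, 135], [142, 138, 134]]] [134 131 128]
100 ((289.9207763671875, 157.17735290527344), (29.73188018798828, 14.988800048828125), 42.51044845581055) [573.71347997 -23.28469441] [(np.float64(61.5), np.float64(46.2)), (np.float64(31.3), np.float64(-43.0)), (np.float64(61.7), np.float64(-133.9)), (np.float64(31.2), np.float64(136.7))]
moments [570.64055885 -25.84131969] -131.85958560881735
106 ((289.9207763671875, 157.17735290527344), (29.73188018798828, 14.988800048828125), 42.51044845581055) [573.71347997 -23.28469441] [(np.float64(61.5), np.float64(46.2)), (np.float64(31.3), np.float64(-43.0)), (np.float64(61.7), np.float64(-133.9)), (np.float64(31.2), np.float64(136.7))]
moments [570.64055885 -25.84131969] -131.85958560881735
112 ((289.87548828125, 157.13584899902344), (29.609024047851562, 14.988800048828125), 42.51044845581055) [573.80136911 -23.19324121] [(np.float64(61.3), np.float64(46.2)), (np.float64(31.3), np.float64(-43.0)), (np.float64(61.4), np.float64(-133.9)), (np.float64(31.2), np.float64(136.7))]
moments [570.74382094 -25.71991816] -131.89801452127904
```

The angle of -132° to -134° agrees with the target of -132.5°. Next, the button.

```bash
python3 -m creep '{"fingers":[-1,-1,-1,-1,-1,-1,-1,-1,-1,-1,-1,-1],"travel":[[25,-2,0],[55,-4,0],[85,-6,0],[110,-8,0],[126,-9,0],[126,-9,15],[126,-9,35],[126,-9,55],[126,-9,75],[126,-9,90],[126,-9,97],[126,-9,97]],"dr":[[0,0,0],[0,0,0],[0,0,0],[0,0,0],[0,0,0],[0,0,0],[0,0,0],[0,0,0],[0,0,0],[0,0,0],[0,0,0],[0,0,0]]}' && python3 -m creep '{"fingers":[-1,-1,-1,-1,-1,-1],"travel":[[0,0,2],[0,0,5],[0,0,8],[0,0,11],[0,0,12],[0,0,12]],"dr":[[0,0,0],[0,0,0],[0,0,0],[0,0,0],[0,0,0],[0,0,0]]}'
```

```text
time_s: 9.63
tcp_pos: [475.9, -8.5, 110.7]
eef_rot: [3.141, 0.004, -0.139]
contact_force: [0.4, 0.3, 0.7]
width: -0.1
grip_force: 0.0
time_s: 10.13
tcp_pos: [476.5, -8.5, 100.7]
eef_rot: [3.142, -0.0, -0.139]
contact_force: [0.1, 0.1, 0.9]
width: 0.2
grip_force: 0.0
```

```bash
python3 -m creep '{"fingers":[-1,-1,-1,-1],"travel":[[0,0,1],[0,0,2],[0,0,3],[0,0,3]],"dr":[[0,0,0],[0,0,0],[0,0,0],[0,0,0]]}'
python3 - <<'E'
from h import *
s=bot.camera('side')[:,:,::-1]
cv2.imwrite('pics/c4.png',cv2.resize(s[140:260,220:330],(660,600)[:2],interpolation=2))
E
```

```text
time_s: 10.47
tcp_pos: [476.5, -8.5, 97.6]
eef_rot: [3.141, 0.0, -0.139]
contact_force: [0.1, -0.8, -0.5]
width: -0.0
grip_force: 0.0
```

View pics/c4.png

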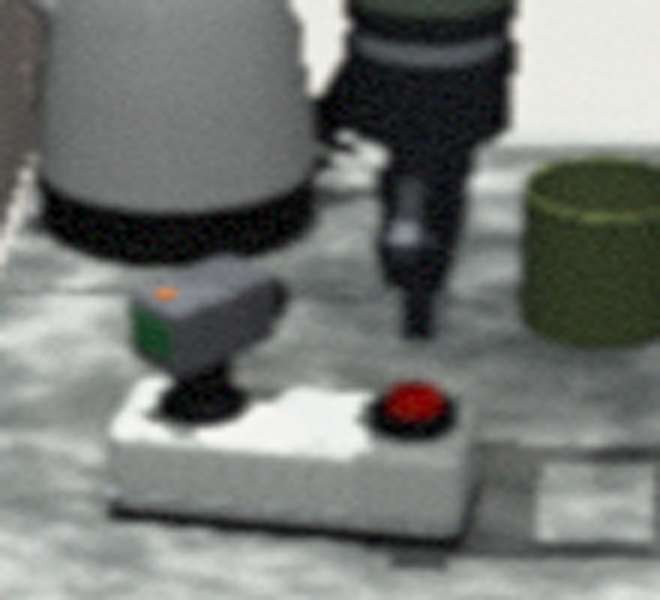

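The fingertip (at about px 290,207) looks above or behind the button (px 289,218). I compare it with the expected projection.

Run:
```python
from h import *
o=bot.get_obs();print(o['tcp_pos'],o['time_s'])
for z in(75,80,90,100,110):print(z,proj("side",[476.5,-8.5,z]))
t=bot.camera('top')[:,:,::-1];s=bot.camera('side')[:,:,::-1]
cv2.imwrite('pics/c5.png',np.hstack([cv2.resize(t[160:240,240:330],(450,400),interpolation=2),cv2.resize(s[170:250,250:320],(350,400),interpolation=2)]))
```

```text
[476.58731588  -8.48866705  97.64307839] 10.5167
75 [[289.48379976 220.24621715]]
80 [[289.51430275 218.68230981]]
90 [[289.57567751 215.53610573]]
100 [[289.63754838 212.36517066]]
110 [[289.69992067 209.1692479 ]]
```

View pics/c5.png

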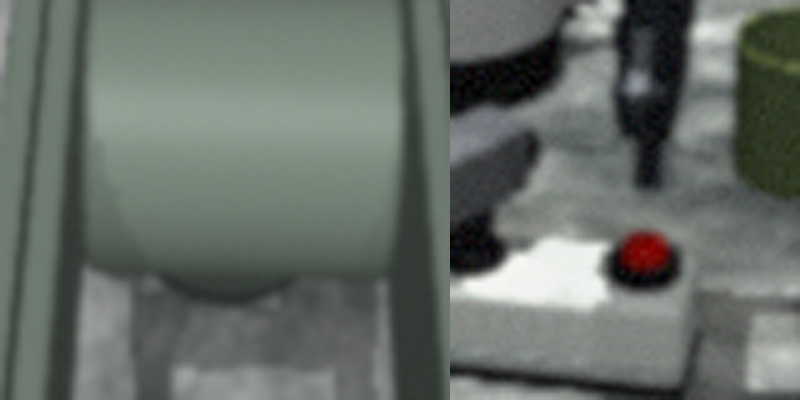

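Run:
```python
from h import *
print("start tip exp",proj("side",[[189.5,-542.9,192.6],[189.5,-542.9,205],[189.5,-542.9,230]]))
for y in(-75,27):print("s1",[proj("side",[578,y,z]).round(1).tolist() for z in(176,189,200,215)])
s=cv2.imread('pics/side0.png')
cv2.imwrite('pics/c6.png',np.hstack([cv2.resize(s[40:120,350:410],(450,600),interpolation=2)]))
```

```text
start tip exp [[374.36746684 113.43373525]
 [374.73161017 110.05771948]
 [375.47266659 103.17838557]]
s1 [[[253.3, 175.0]], [[253.2, 170.7]], [[253.1, 167.0]], [[253.0, 162.0]]]
s1 [[[250.0, 193.1]], [[249.9, 188.6]], [[249.8, 184.8]], [[249.6, 179.5]]]
```

View pics/c6.png

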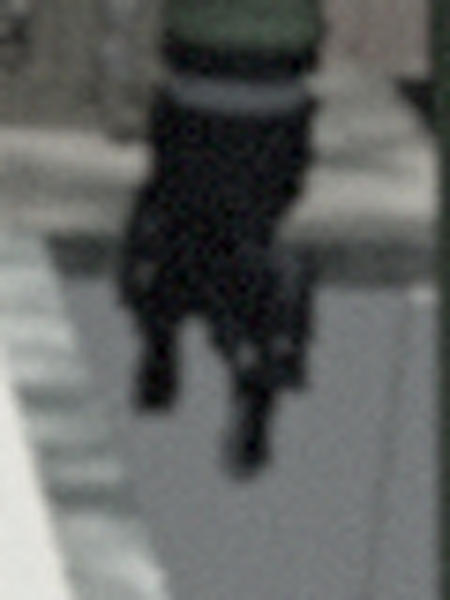

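In every picture the fingertips stand about 38 mm higher than the reported TCP implies. The head gripped at only 34 mm wide near its top edge, and there was no contact here, which fits. So I go down by contact, in small steps.

```bash
python3 -m creep '{"fingers":[-1,-1,-1,-1,-1,-1],"travel":[[0,0,6],[0,0,14],[0,0,22],[0,0,26],[0,0,26],[0,0,26]],"dr":[[0,0,0],[0,0,0],[0,0,0],[0,0,0],[0,0,0],[0,0,0]]}'; python3 -m creep '{"fingers":[-1,-1,-1],"travel":[[0,0,1.5],[0,0,3],[0,0,3]],"dr":[[0,0,0],[0,0,0],[0,0,0]]}' | grep -E "tcp|contact"; python3 -m creep '{"fingers":[-1,-1,-1],"travel":[[0,0,1.5],[0,0,3],[0,0,3]],"dr":[[0,0,0],[0,0,0],[0,0,0]]}' | grep -E "tcp|contact"
```

```text
time_s: 11.12
tcp_pos: [476.4, -8.5, 71.2]
eef_rot: [3.141, 0.001, -0.139]
contact_force: [-0.3, 0.3, 0.2]
width: 0.1
grip_force: 0.0
tcp_pos: [476.6, -8.5, 68.6]
contact_force: [0.1, -1.4, -0.3]
tcp_pos: [476.4, -8.5, 65.5]
contact_force: [0.4, 0.0, -0.3]
```

```bash
for i in 1 2 3; do python3 -m creep '{"fingers":[-1,-1,-1],"travel":[[0,0,1],[0,0,2],[0,0,2]],"dr":[[0,0,0],[0,0,0],[0,0,0]]}' | grep -E "tcp|contact"; done
```

```text
tcp_pos: [476.6, -8.5, 63.7]
contact_force: [-0.1, -0.5, 2.4]
tcp_pos: [476.6, -8.5, 61.7]
contact_force: [-0.6, 0.2, 3.4]
tcp_pos: [476.6, -8.5, 59.7]
contact_force: [-1.7, -0.4, 4.5]
```

Contact began at TCP z ≈ 64.5, so the true height is the reported one plus about 39.5 mm. The button is now down by about 5 mm. Look at the stem.

```bash
python3 -m creep '{"fingers":[-1,-1,-1,-1],"travel":[[0,0,1],[0,0,1],[0,0,1],[0,0,1]],"dr":[[0,0,0],[0,0,0],[0,0,0],[0,0,0]]}' | grep -E "tcp|contact"
python3 - <<'E'
from h import *
s=bot.camera('side')[:,:,::-1]
cv2.imwrite('pics/c7.png',cv2.resize(s[140:260,220:330],(550,600),interpolation=2))
E
```

```text
tcp_pos: [476.6, -8.5, 59.3]
contact_force: [-3.5, 0.4, 9.0]
```

View pics/c7.png

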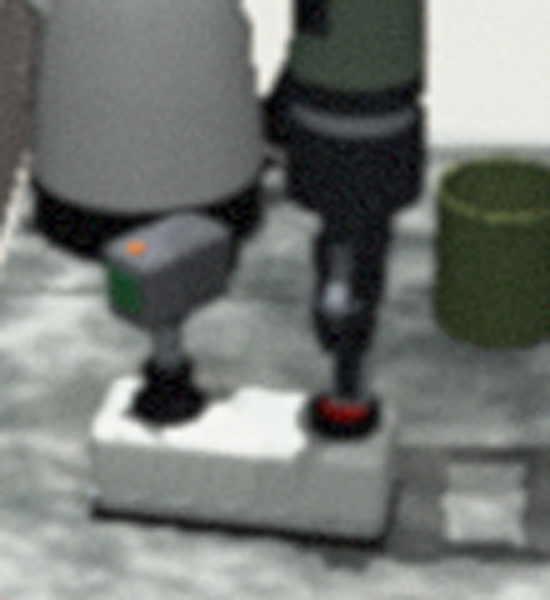

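The button is down and the stem has sprung up to its first stop, with the head still turned to the mug. Rise and go over the head.

```bash
python3 -c "
from h import *
plan([476.5,-8.5,180],47.5);plan([575.3,-22.1,180],47.5)"
```

```text
travel [-0.1, 0.0, -120.7] dr [0.0, -0.0, -0.968] t 12.75
travel [99.6, -0.2, -120.7] dr [0.0, -0.0, -0.968] t 12.75
```

```bash
python3 -m creep '{"fingers":[-1,-1,-1,-1,-1,-0.5,0,0.3,0.6,0.6,0.6,0.6,0.6,0.6,0.6,0.6,0.6,0.6,0.6,0.6],"travel":[[0,0,-10],[0,0,-30],[0,0,-60],[0,0,-90],[0,0,-112],[0,0,-121],[8,0,-121],[18,0,-121],[30,0,-121],[44,0,-121],[58,0,-121],[72,0,-121],[84,0,-121],[92,0,-121],[97,0,-121],[99.6,0,-121],[99.6,0,-121],[99.6,0,-121],[99.6,0,-121],[99.6,0,-121]],"dr":[[0,0,0],[0,0,0],[0,0,0],[0,0,0],[0,0,-0.04],[0,0,-0.1],[0,0,-0.18],[0,0,-0.27],[0,0,-0.36],[0,0,-0.45],[0,0,-0.54],[0,0,-0.63],[0,0,-0.72],[0,0,-0.8],[0,0,-0.87],[0,0,-0.93],[0,0,-0.968],[0,0,-0.968],[0,0,-0.968],[0,0,-0.968]]}' && python3 -c "
from h import *
plan([575.3,-22.1,109],47.5)"
```

```text
time_s: 14.42
tcp_pos: [575.2, -22.3, 179.4]
eef_rot: [-3.141, 0.0, 0.828]
contact_force: [0.2, -0.6, 0.5]
width: 68.6
grip_force: 0.0
travel [0.2, -0.0, 70.4] dr [-0.0, 0.0, -0.001] t 14.4167
```

Down to reported z 109 (true 148), and grip at 50 N.

```bash
python3 -m creep '{"fingers":[0.6,0.6,0.6,0.6,0.6,0.6,0.6,0.6,0.6],"travel":[[0,0,8],[0,0,20],[0,0,34],[0,0,48],[0,0,60],[0,0,67],[0,0,70.4],[0,0,70.4],[0,0,70.4]],"dr":[[0,0,0],[0,0,0],[0,0,0],[0,0,0],[0,0,0],[0,0,0],[0,0,0],[0,0,0],[0,0,0]]}' | grep -E "tcp|contact" && python3 -m creep '{"fingers":[0.2,-0.1,-0.3,-0.5,-0.5,-0.5,-0.5,-0.5],"travel":[[0,0,0],[0,0,0],[0,0,0],[0,0,0],[0,0,0],[0,0,0],[0,0,0],[0,0,0]],"dr":[[0,0,0],[0,0,0],[0,0,0],[0,0,0],[0,0,0],[0,0,0],[0,0,0],[0,0,0]]}' 50
```

```text
tcp_pos: [575.5, -22.3, 109.6]
contact_force: [-0.5, -0.2, 0.8]
time_s: 15.83
tcp_pos: [576.0, -22.6, 109.6]
eef_rot: [3.14, -0.001, 0.829]
contact_force: [3.2, -2.9, 0.4]
width: 35.2
grip_force: 52.0
```

```bash
python3 -m creep '{"fingers":[-0.5,-0.5,-0.5,-0.5,-0.5,-0.5,-0.5,-0.5,-0.5],"travel":[[0,0,-3],[0,0,-8],[0,0,-14],[0,0,-20],[0,0,-26],[0,0,-32],[0,0,-36],[0,0,-38],[0,0,-38]],"dr":[[0,0,0],[0,0,0],[0,0,0],[0,0,0],[0,0,0],[0,0,0],[0,0,0],[0,0,0],[0,0,0]]}' | grep -E "tcp|contact|width"; for i in 1 2; do python3 -m creep '{"fingers":[-0.5,-0.5,-0.5],"travel":[[0,0,-1],[0,0,-2],[0,0,-2]],"dr":[[0,0,0],[0,0,0],[0,0,0]]}' | grep -E "tcp|contact|rot"; done
```

```text
tcp_pos: [575.9, -22.6, 147.3]
contact_force: [4.9, -2.9, -4.2]
width: 35.4
tcp_pos: [575.9, -22.6, 148.9]
eef_rot: [3.14, -0.0, 0.829]
contact_force: [5.0, -3.0, -4.3]
tcp_pos: [575.9, -22.6, 150.8]
eef_rot: [3.14, -0.0, 0.829]
contact_force: [4.9, -3.4, -4.9]
```

```bash
for i in 1 2; do python3 -m creep '{"fingers":[-0.5,-0.5,-0.5],"travel":[[0,0,-0.5],[0,0,-1],[0,0,-1]],"dr":[[0,0,0],[0,0,0],[0,0,0]]}' | grep -E "tcp|contact|rot"; done
```

```text
tcp_pos: [575.9, -22.6, 151.7]
eef_rot: [3.14, -0.0, 0.829]
contact_force: [5.2, -1.5, -4.3]
tcp_pos: [575.9, -22.6, 152.7]
eef_rot: [3.14, -0.0, 0.829]
contact_force: [4.3, -3.7, -4.8]
```

```bash
for i in 1 2; do python3 -m creep '{"fingers":[-0.5,-0.5,-0.5],"travel":[[0,0,-0.5],[0,0,-1],[0,0,-1]],"dr":[[0,0,0],[0,0,0],[0,0,0]]}' | grep -E "tcp|contact|rot"; done
python3 - <<'E'
from h import *
s=bot.camera('side')[:,:,::-1]
cv2.imwrite('pics/c8.png',cv2.resize(s[120:260,220:340],(600,600),interpolation=2))
E
```

```text
tcp_pos: [575.8, -22.7, 153.1]
eef_rot: [3.141, 0.0, 0.829]
contact_force: [5.8, -2.7, -7.5]
tcp_pos: [575.7, -22.6, 153.2]
eef_rot: [3.141, 0.001, 0.829]
contact_force: [7.0, -2.4, -12.0]
```

View pics/c8.png

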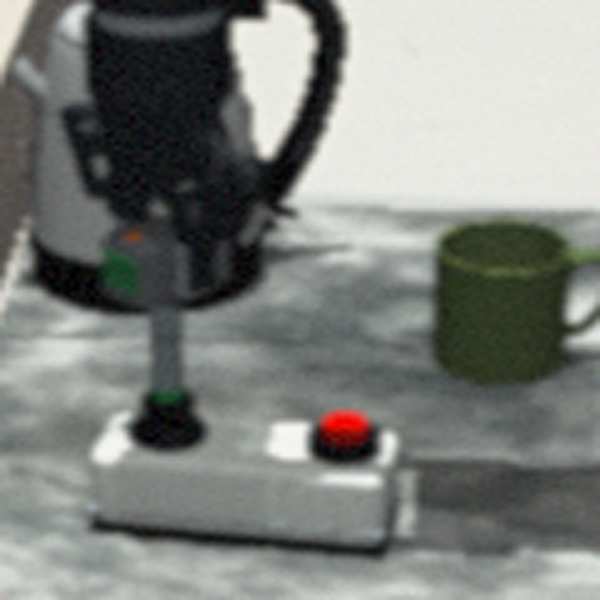

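The stem is at the hard stop: z stalls at 153.2 while the force climbs. The green band shows above the collar, the button is up and the mug stands untouched. I hold briefly, then hand in.

```bash
python3 -m creep '{"fingers":[-0.5,-0.5,-0.5,-0.5,-0.5,-0.5,-0.5,-0.5,-0.5,-0.5,-0.5,-0.5],"travel":[[0,0,0],[0,0,0],[0,0,0],[0,0,0],[0,0,0],[0,0,0],[0,0,0],[0,0,0],[0,0,0],[0,0,0],[0,0,0],[0,0,0]],"dr":[[0,0,0],[0,0,0],[0,0,0],[0,0,0],[0,0,0],[0,0,0],[0,0,0],[0,0,0],[0,0,0],[0,0,0],[0,0,0],[0,0,0]]}' && python3 -c "
from rig import bot
print(bot.sign_off())"
```

```text
time_s: 19.13
tcp_pos: [575.8, -22.6, 153.1]
eef_rot: [3.141, 0.001, 0.829]
contact_force: [7.1, -2.8, -11.5]
width: 35.1
grip_force: 51.4
the job is handed in; nothing more can be done
None
```

I handed the job in at 19.1 s with the head turned to the mug and held up at its second stop, the button released, and the mug and jar untouched; `sign_off` returned no verdict.

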